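# Open the latched instrument case in the dental prep room

## Robot

A 6-joint arm with a two-finger parallel gripper is mounted at the origin on the work surface. World frame = base frame: x ahead of the robot, y to its left, z up, the work surface at z = 0. Lengths are in m, angles in rad, forces in N, time in s.
With the tool pointing down it reaches from about 0.4 to 0.925 m from the base axis. Payload 12.5 kg.
Tool frame: the origin (TCP) lies at the centre of the arm's flange, where the gripper is bolted on; the fingertips stand 190 mm ahead of it and the grasp point (between the pads) lies 171 mm ahead of it; z points along the fingers, y is the direction in which the jaws open and shut (so a half turn about z gives the same grasp; the last joint's range is limited). The gripper opens to 95 mm and grips with 3 to 60 N. Pads are 20 mm wide; open, the fingers measure 119 mm over their backs; the gripper's body (75 mm by 180 mm) begins 59 mm behind the grasp point.
Start: joints at [-1.333, 0.491, 1.559, -0, 1.092, -0.106], TCP at [0.211, -0.588, 0.405] pointing down, gripper open.
Joint ranges: [-3.1, 3.1], [-0.84, 2.19], [0.05, 2.79], [-1.13, 4.28], [0.06, 2.93], [-2.69, 2.69]. Speed limits (rad/s): [2.22, 2.22, 2.79, 3.14, 3.14, 3.14].

## Interface

Orientations are given as a unit quaternion [w, x, y, z].
In Python, from station import bot gives the robot as it stands.
- The arm moves only by the tool send_rows, never from a script. Its argument "deltas" is a list of rows, each an object of numbers: "rx", "ry", "rz": the turn, a rotation vector about the tool's x, y, z in rad; "tx", "ty", "tz": the shift along the tool's x, y, z in m; "claw": the closure, from -1 (fully open) to 1 (shut). In form: [{"rx": .., "ry": .., "rz": .., "tx": .., "ty": .., "tz": .., "claw": ..}, ...]. A call has 1 to 20 rows; each row shifts and turns the commanded pose from where the row before left it, along the tool's axes as they then stand; what a row does not reach is not made up. A row lasts 1/8 s, in which the tool goes at most 62.5 mm and 10.7 degrees, less where a joint would pass 70% of its speed; a pose out of reach is approached as far as the arm can. A call is refused whole if a number of a shift passes 0.0625 or a number of a turn 0.188, either way. A call with a gripper value outside its range is refused whole. The fingers move at their own pace and stop on an object; "force" is the grip in N (left out, the last holds). Time passes only in rows, so rows that do not move let the fingers close. It gives the time, the measured TCP pose, the force and the opening at its end, in the units of the state.
- bot.get_state(): the state, without advancing time (a new reading comes with each control period).
- bot.camera(name): name is "scene" or "top" or "wrist"; returns a dict with "pixels" (480x640x3 uint8, red, green, blue), "z_map" (480x640 float32, m along the optical axis (not along the pixel's ray), 0 where there is no reading), "fx", "fy", "cx", "cy" (pixels), "D" ([k1, k2, p1, p2, k3] as OpenCV has them; the pictures are not rectified), "R" (3x3) and "t" (3): a world point X has camera coordinates R X + t. Camera axes: x right, y down, z forward; pixel columns grow to the right and rows downward; lengths in m; the calibration is good to about 2 mm. A picture is of the moment at which its call begins.
- bot.close_job(): hands the job in, once; it reports no verdict.
The state is a dict: "time_s": time; "q": joint angles; "joint_vel": joint speeds; "joint_torque": joint torques, N m; "position": TCP position; "tool_rot": TCP orientation; "ft_force": force on the tool from outside, world axes, zero at the start; "wrist_torque": the same for the moment, N m; "opening": finger opening in m.
Only numpy, scipy, OpenCV 4.12 (cv2) and the standard library are available. Lean on these libraries where they do the work, as an engineer would, in place of code of your own. Each camera call takes 0.05 s, during which the arm holds its last target.

## Task

Open the larger of the two metal instrument cases: flip the toggle latch at the front of it right over, towards the outside, then raise its lid to about 70 degrees, so that it stands open by itself and the instruments can be taken out. Leave the latch of the smaller case as it is.

Things in the scene. Friction and masses are not known exactly. Their poses are not given: they have to be found in the camera images.
- case: Larger metal instrument case, 200 mm deep (x), 220 mm wide (y), 90 mm high plus a 6 mm lid, fixed to the table. Origin: centre of its underside; x points from its front (latch side, turned roughly to the robot) to its back (hinge side), z up.
- case_latch (a joint): Its toggle latch, a steel lever: 0 = shut, standing up over the lid and leaning back at 55 degrees; up to 1.9 rad as its free end is swung up and over to the front. Over-centre: below 0.95 rad it springs back shut, beyond that it springs on to fully open, sticking out level in front. Shut, it hooks over the lid's tongue and the lid cannot rise. About 3 to 5 N at its end move it.
- case_tip (a point): Centre of the rolled bar (8 mm thick, 34 mm wide along y) at the latch lever's free end; shut, it is 49 mm above the lid's top. The lever's pivot is 35 mm to the front and 67 mm lower. Behind the bar 53 mm of lid are free before the handle begins: a shut gripper lowered there and drawn straight to the front, 85 mm or so, pushes the lever over.
- case_lid (a joint): Lid of the larger case: 0 = shut, grows as it is raised, up to 1.75 rad. Stiff hinge: the lid stays at whatever angle it is left. Lifting it by its handle takes 5 to 12 N.
- case_handle (a point): Middle of the bar of the lid's handle: a bridge of 10 mm round steel in the middle of the lid's width, the bar 45 mm long, running front to back (its x axis), its centre line 32 mm above the lid's top, free at both sides. Turns with the lid.
- case_hinge (a point): Middle of the lid's hinge axis, at the upper edge of the back wall: 90 mm above the table, 38 mm below the handle's bar. The lid turns about the case's y axis; its front goes up and to the back.
- small_tip (a point): The same bar at the free end of the latch of the smaller case (160 mm deep, 150 mm wide, 70 mm high, same kind of latch and handle, fixed to the table too), 125 mm above the table. Leave it alone.

How it is judged:
On the way:
1. the latch of the larger case is thrown over to its open side (value of joint case_latch above 1.4 rad), for 0.2 s.
At the end, for the whole second after the job is handed in: The larger case's latch is on its open side (beyond 1.4 rad of its 1.9) and its lid stands still, raised by more than 0.79 rad (45 degrees) (value of joint case_latch above 1.4 rad and value of joint case_lid above 0.79 rad and velocity of joint case_lid between -0.1 and 0.1 rad/s); the robot touches nothing.
It fails at once if the latch of the smaller case is thrown or forced (its end moved more than 20 mm) (distance of small_tip from where it was at the start of the episode above 0.02 m).
It also fails if it takes over 45 s, if anything falls off the work surface, if the arm or the gripper's body presses on something with over 40 N, if the wrist force passes 120 N, or if a joint passes its speed limit or range.

## Working session

There is one attempt and no reset: what is moved stays moved. The work goes in short steps, Python scripts to look and compute and a tool call to move; the robot and the scene stay as the last step left them, time stands still between calls to the robot, and variables do not carry over. Pictures are saved under pics/ and viewed, and the job is handed in when it is done.

Besides the shell and the picture viewer there is one more tool, called after "Request:" by a JSON object that holds its "name" and its "arguments". send_rows: Moves the arm, as the interface text tells. Its arguments: {"type":"object","properties":{"deltas":{"type":"array","items":{"type":"object","properties":{"rx":{"type":"number"},"ry":{"type":"number"},"rz":{"type":"number"},"tx":{"type":"number"},"ty":{"type":"number"},"tz":{"type":"number"},"claw":{"type":"number"}}}},"force":{"type":"number"}},"required":["deltas"]}

```bash
mkdir -p pics; ls; python3 - <<'E'
from station import bot
import cv2,numpy as np
s=bot.get_state()
for k,v in s.items(): print(k,np.round(v,3))
for n in ["scene","top"]:
    c=bot.camera(n)
    cv2.imwrite(f"pics/{n}0.png",c["pixels"][:,:,::-1])
    np.savez(f"{n}0.npz",**c)
    print(n,c["fx"],c["cx"],c["cy"],c["D"],np.round(c["R"],3).tolist(),c["t"], "campos",-np.array(c["R"]).T@np.array(c["t"]))
E
```

```text
pics
time_s 0.0
q [-1.333  0.492  1.559 -0.     1.092 -0.106]
joint_vel [ 0.    -0.001  0.002  0.001  0.     0.   ]
joint_torque [ 3.0000e-03 -6.1262e+01 -2.5819e+01  6.9000e-02  4.8000e-02 -0.0000e+00]
position [ 0.211 -0.588  0.404]
tool_rot [-0.001  0.985  0.171 -0.   ]
ft_force [ 0.071  0.064 -0.483]
wrist_torque [-0.002 -0.049 -0.017]
opening 0.095
scene 539.3550615264702 319.4386559294554 242.17827327034104 [-0.10333681  0.          0.          0.          0.        ] [[0.901, 0.433, -0.002], [0.303, -0.634, -0.711], [-0.309, 0.641, -0.703]] [-0.48637822 -0.08030336  1.09570509] campos [ 0.80158903 -0.54234072  0.71197164]
top 468.77613283587806 309.9348282692352 238.22912333347583 [0.02538099 0.         0.         0.         0.        ] [[-0.005, -1.0, -0.017], [-0.995, 0.006, -0.1], [0.1, 0.016, -0.995]] [0.00343412 0.53487635 0.90880678] campos [ 0.44131593 -0.01449887  0.95763475]
```

View pics/scene0.png

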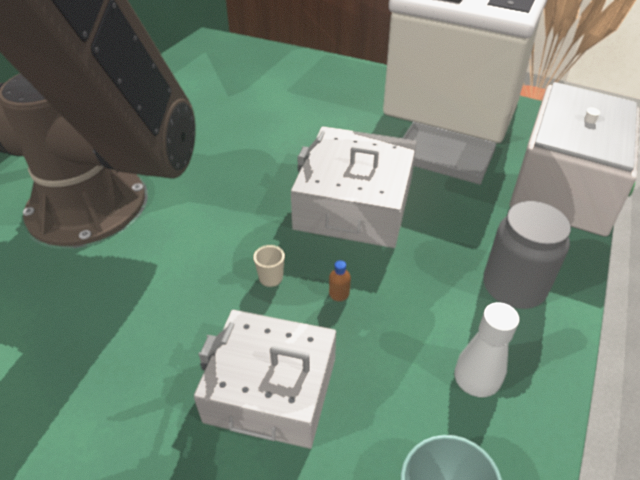

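View pics/top0.png

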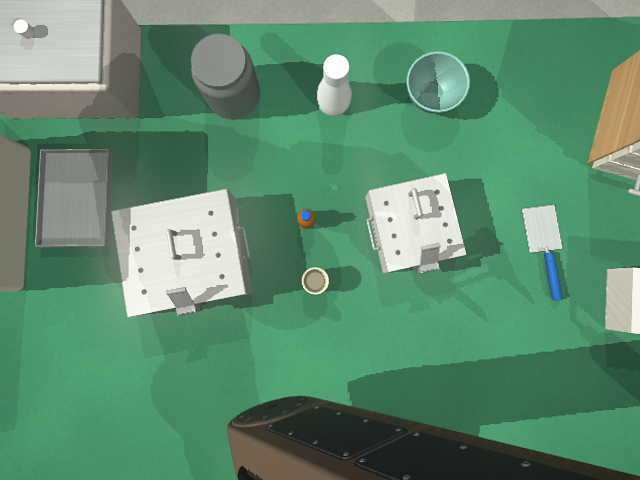

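The larger case is the left one in the top view: corners at about (112,211), (226,190), (248,292) and (127,317), latch near (180,300), handle near (175,243). I'll zoom in and use depth.

```bash
cat > h.py <<'E'
import numpy as np,cv2
def load(n): return dict(np.load(n+".npz"))
def K(c): return np.array([[c["fx"],0,c["cx"]],[0,c["fy"],c["cy"]],[0,0,1]],float)
def rays(c,px):
    p=cv2.undistortPoints(np.array(px,float).reshape(-1,1,2),K(c),np.array(c["D"],float)).reshape(-1,2)
    d=np.c_[p,np.ones(len(p))]
    return d@c["R"], -c["R"].T@c["t"]
def plane(c,px,z):
    d,o=rays(c,px); return o+d*((z-o[2])/d[:,2])[:,None]
def depth(c,px):
    d,o=rays(c,px); z=np.array([c["z_map"][int(round(v)),int(round(u))] for u,v in px]); return o+d*z[:,None]
def cloud(c,u0,u1,v0,v1):
    uu,vv=np.meshgrid(np.arange(u0,u1),np.arange(v0,v1)); px=np.c_[uu.ravel(),vv.ravel()]
    d,o=rays(c,px); z=c["z_map"][vv.ravel(),uu.ravel()]
    return px,o+d*z[:,None]
E
python3 - <<'E'
from h import *
c=load("top0")
px,P=cloud(c,95,265,170,330)
H=P[:,2]
lid=px[(H>.088)&(H<.104)]
r=cv2.minAreaRect(lid.astype(np.float32)); print(r)
L=P[(H>.088)&(H<.104)]
print("lid z",np.median(L[:,2]))
rr=cv2.minAreaRect((L[:,:2]*1000).astype(np.float32)); print(rr, cv2.boxPoints(rr))
m=(H>.115)&(H<.16)
mask=np.zeros((480,640),np.uint8); mask[px[m][:,1],px[m][:,0]]=1
n,lab,st,ce=cv2.connectedComponentsWithStats(mask)
for i in range(1,n):
    q=P[(lab[px[:,1],px[:,0]]==i)]
    if len(q)>5: print(st[i],len(q),q.min(0).round(3),q.max(0).round(3),q.mean(0).round(3))
im=cv2.imread("pics/top0.png")[170:330,95:265]
cv2.imwrite("pics/z1.png",cv2.resize(im,None,fx=3.5,fy=3.5,interpolation=cv2.INTER_CUBIC))
s=load("scene0")
im=cv2.imread("pics/scene0.png")[110:260,270:430]
cv2.imwrite("pics/z2.png",cv2.resize(im,None,fx=4,fy=4,interpolation=cv2.INTER_CUBIC)[:600])
E
```

```text
((177.97885131835938, 256.2235107421875), (116.1307144165039, 120.08111572265625), 80.02793884277344)
lid z 0.09481376347995019
((497.26507568359375, 243.4455108642578), (215.0922088623047, 219.86785888671875), 10.62287712097168) [[371.2965   331.6699  ]
 [411.82776  115.570206]
 [623.23364  155.22113 ]
 [582.7024   371.3208  ]]
[166 229  12  31 188] 188 [0.49  0.238 0.115] [0.543 0.256 0.134] [0.516 0.246 0.129]
[166 287  26  18 301] 301 [0.41  0.211 0.115] [0.44  0.247 0.151] [0.425 0.229 0.134]
```

View pics/z1.png

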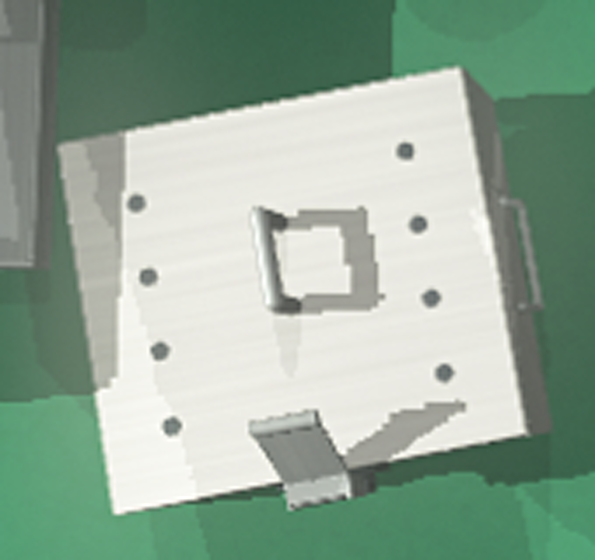

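View pics/z2.png

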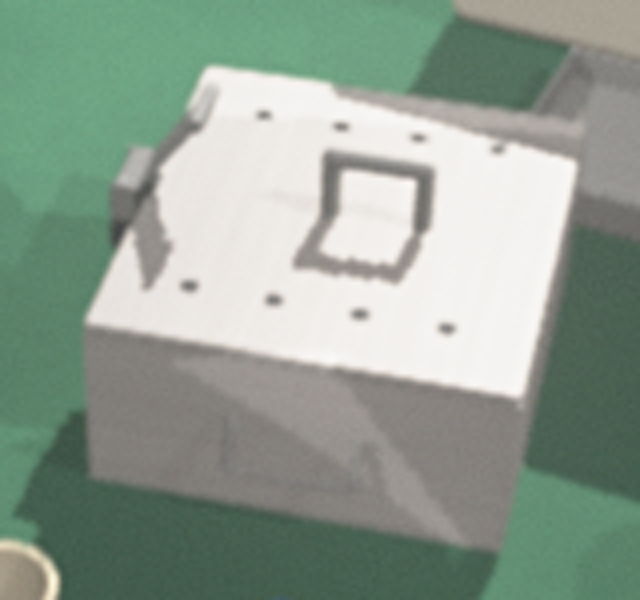

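```bash
python3 - <<'E'
from h import *
c=load("top0")
f=lambda p:(p[0]/3.5+95-.36,p[1]/3.5+170-.36)
hp=plane(c,[f((258,210)),f((273,303))],.133); print("handle top",hp.round(3),np.linalg.norm(hp[1]-hp[0]))
tp=plane(c,[f((250,426)),f((318,413))],.149); print("tip",tp.round(3),tp.mean(0).round(3),np.linalg.norm(tp[1]-tp[0]))
co=plane(c,[f(p) for p in [(112,516),(57,145),(462,66),(530,433)]],.096); print("corners",co.round(4),co.mean(0))
for i in range(4): 
  d=co[(i+1)%4]-co[i]; print(np.linalg.norm(d),np.degrees(np.arctan2(d[1],d[0])))
s=load("scene0")
g=lambda p:(p[0]/4+270-.375,p[1]/4+110-.375)
print("scene handle",plane(s,[g((327,157)),g((432,170))],.133).round(3))
print("scene tip", plane(s,[g((206,70)),g((192,112)),g((216,92))],.145).round(3))
co=plane(s,[g(p) for p in [(86,323),(522,398),(578,155)]],.096); print("corners",co.round(4), np.degrees(np.arctan2(*(co[1]-co[0])[[1,0]])))
# small case tip from top depth
px,P=cloud(c,355,480,165,285);H=P[:,2]
m=(H>.095)&(H<.16)
mask=np.zeros((480,640),np.uint8); mask[px[m][:,1],px[m][:,0]]=1
n,lab,st,ce=cv2.connectedComponentsWithStats(mask)
for i in range(1,n):
    q=P[(lab[px[:,1],px[:,0]]==i)]
    if len(q)>5: print(st[i],len(q),q.min(0).round(3),q.max(0).round(3))
# tall stuff
_,P=cloud(c,0,640,0,480);Z=P[:,2].reshape(480,640)
for p in [(50,40),(218,60),(335,70),(10,200),(72,200)]: print(p,depth(c,[p]).round(3))
E
```

```text
handle top [[0.541 0.25  0.133]
 [0.494 0.241 0.133]] 0.04811784145825812
tip [[0.432 0.246 0.149]
 [0.439 0.213 0.149]] [0.436 0.23  0.149] 0.033824122087384494
corners [[0.3859 0.3337 0.096 ]
 [0.5812 0.3698 0.096 ]
 [0.6225 0.1547 0.096 ]
 [0.4274 0.1166 0.096 ]] [0.50422175 0.24370969 0.096     ]
0.19864102846138024 10.484119188113114
0.21904731252717335 -79.14013967610043
0.19876433422281814 -168.94227677410066
0.22103641455030024 100.82709773120132
scene handle [[0.493 0.234 0.133]
 [0.541 0.245 0.133]]
scene tip [[0.419 0.259 0.145]
 [0.429 0.224 0.145]
 [0.431 0.244 0.145]]
corners [[0.4269 0.1171 0.096 ]
 [0.6216 0.1534 0.096 ]
 [0.5854 0.3395 0.096 ]] 10.570413816797155
[411 188  12  30 173] 173 [ 0.564 -0.205  0.096] [ 0.618 -0.187  0.115]
[421 243  20  20 285] 285 [ 0.483 -0.234  0.095] [ 0.515 -0.197  0.13 ]
(50, 40) [[0.878 0.458 0.162]]
(218, 60) [[0.845 0.162 0.151]]
(335, 70) [[ 0.826 -0.048  0.148]]
(10, 200) [[0.609 0.58  0.062]]
(72, 200) [[0.62  0.492 0.003]]
```

The case's yaw is about 10.8° and its centre is about (0.504, 0.2435). The latch bar is at (0.436, 0.230) and the handle at (0.517, 0.245). Both views agree. I'm moving over the gap behind the latch with the gripper shut.

Request:
{"name": "send_rows", "arguments": {"deltas": [{"rz":0.155,"claw":1},{"tx":0.055,"ty":-0.02,"claw":1},{"tx":0.055,"ty":-0.02,"claw":1},{"tx":0.055,"ty":-0.02,"claw":1},{"tx":0.055,"ty":-0.02,"claw":1},{"tx":0.055,"ty":-0.02,"claw":1},{"tx":0.055,"ty":-0.02,"claw":1},{"tx":0.055,"ty":-0.02,"claw":1},{"ty":-0.06,"claw":1},{"ty":-0.06,"claw":1},{"ty":-0.06,"claw":1},{"ty":-0.06,"claw":1},{"ty":-0.06,"claw":1},{"ty":-0.06,"claw":1},{"ty":-0.06,"claw":1},{"ty":-0.06,"claw":1},{"ty":-0.06,"claw":1},{"ty":-0.06,"claw":1},{"tx":0.017,"ty":-0.022,"claw":1},{"claw":1}], "force": 30}}

```text
invalid input at $.deltas[0]: expected keys rx, ry, rz, tx, ty, tz, claw
```

```bash
cat > st.py <<'E'
from h import *
from station import bot
from scipy.spatial.transform import Rotation as Ro
C=np.array([.504,.2435,0]); yaw=np.radians(10.8)
Rc=Ro.from_euler("z",yaw).as_matrix()
def st():
    s=bot.get_state(); q=s["tool_rot"]; R=Ro.from_quat([q[1],q[2],q[3],q[0]]).as_matrix()
    p=np.array(s["position"]); g=p+R[:,2]*.171
    Rl=Rc.T@R
    print("t",s["time_s"],"q",np.round(s["q"],3),"\np",p.round(4),"case: TCP",(Rc.T@(p-C)).round(4),"grasp",(Rc.T@(g-C)).round(4))
    print("tool x,y,z in case:",Rl.T.round(3).tolist(),"F",np.round(s["ft_force"],2),"op",round(float(s["opening"]),4))
    return s,R,p
def snap(n,tag):
    c=bot.camera(n); cv2.imwrite(f"pics/{n}{tag}.png",c["pixels"][:,:,::-1]); np.savez(f"{n}{tag}.npz",**c); return c
if __name__=="__main__": st()
E
python3 st.py; python3 -c "
from st import *
snap('wrist',1);snap('top',1)"
```

```text
t 0.1 q [-1.333  0.491  1.559 -0.     1.092 -0.106] 
p [ 0.2107 -0.5884  0.4042] case: TCP [-0.444  -0.7622  0.4042] grasp [-0.444  -0.762   0.2332]
tool x,y,z in case: [[0.988, 0.155, 0.0], [0.155, -0.988, -0.001], [-0.0, 0.001, -1.0]] F [-0.33  0.31 -0.29] op 0.0951
```

All seven keys are required in every row.

Request:
{"name": "send_rows", "arguments": {"deltas": [{"rx":0,"ry":0,"rz":0.155,"tx":0,"ty":0,"tz":0,"claw":1},{"rx":0,"ry":0,"rz":0,"tx":0.055,"ty":-0.02,"tz":0,"claw":1},{"rx":0,"ry":0,"rz":0,"tx":0.055,"ty":-0.02,"tz":0,"claw":1},{"rx":0,"ry":0,"rz":0,"tx":0.055,"ty":-0.02,"tz":0,"claw":1},{"rx":0,"ry":0,"rz":0,"tx":0.055,"ty":-0.02,"tz":0,"claw":1},{"rx":0,"ry":0,"rz":0,"tx":0.055,"ty":-0.02,"tz":0,"claw":1},{"rx":0,"ry":0,"rz":0,"tx":0.055,"ty":-0.02,"tz":0,"claw":1},{"rx":0,"ry":0,"rz":0,"tx":0.055,"ty":-0.02,"tz":0,"claw":1},{"rx":0,"ry":0,"rz":0,"tx":0,"ty":-0.06,"tz":0,"claw":1},{"rx":0,"ry":0,"rz":0,"tx":0,"ty":-0.06,"tz":0,"claw":1},{"rx":0,"ry":0,"rz":0,"tx":0,"ty":-0.06,"tz":0,"claw":1},{"rx":0,"ry":0,"rz":0,"tx":0,"ty":-0.06,"tz":0,"claw":1},{"rx":0,"ry":0,"rz":0,"tx":0,"ty":-0.06,"tz":0,"claw":1},{"rx":0,"ry":0,"rz":0,"tx":0,"ty":-0.06,"tz":0,"claw":1},{"rx":0,"ry":0,"rz":0,"tx":0,"ty":-0.06,"tz":0,"claw":1},{"rx":0,"ry":0,"rz":0,"tx":0,"ty":-0.06,"tz":0,"claw":1},{"rx":0,"ry":0,"rz":0,"tx":0,"ty":-0.06,"tz":0,"claw":1},{"rx":0,"ry":0,"rz":0,"tx":0,"ty":-0.06,"tz":0,"claw":1},{"rx":0,"ry":0,"rz":0,"tx":0.017,"ty":-0.022,"tz":0,"claw":1},{"rx":0,"ry":0,"rz":0,"tx":0,"ty":0,"tz":0,"claw":1}], "force": 30}}

```text
time_s: 2.7
position: [0.4626, 0.2369, 0.4044]
tool_rot: [0.0, 0.995, 0.096, -0.0]
ft_force: [1.3, -0.0, 0.6]
opening: 0.0004
```

```bash
python3 st.py; python3 -c "
from st import *
snap('wrist',1);snap('top',1)"
```

```text
t 2.7 q [ 0.346  0.342  1.815 -0.     0.985  1.726] 
p [0.4626 0.2369 0.4044] case: TCP [-0.0419  0.0013  0.4044] grasp [-0.0419  0.0013  0.2334]
tool x,y,z in case: [[1.0, 0.003, -0.0], [0.003, -1.0, 0.0], [-0.0, -0.0, -1.0]] F [ 1.34 -0.01  0.57] op 0.0004
```

View pics/wrist1.png

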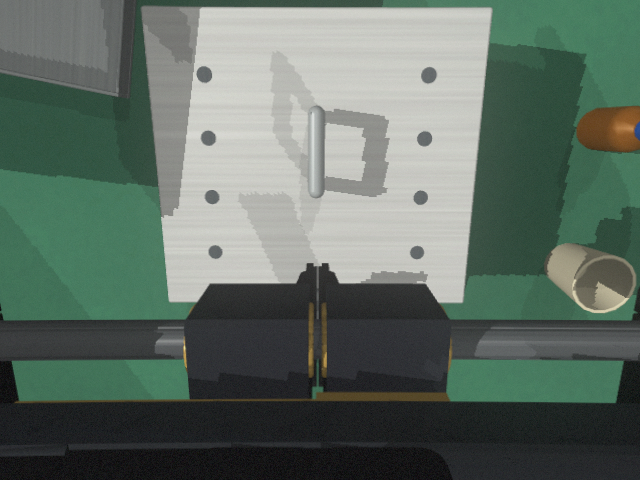

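View pics/top1.png

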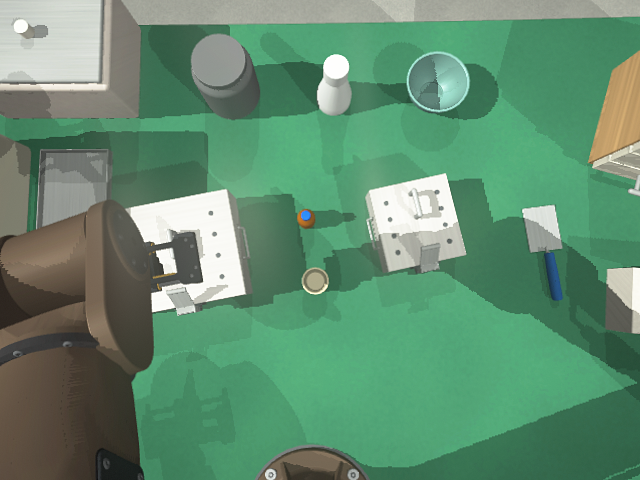

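The wrist view shows the handle at columns 309–323, rows 107–197, in line with the fingers (column about 317), and the lid edges square to the image. Lowering so the fingertips are at z = 0.12.

Request:
{"name": "send_rows", "arguments": {"deltas": [{"rx":0,"ry":0,"rz":0,"tx":0,"ty":0,"tz":0.025,"claw":1},{"rx":0,"ry":0,"rz":0,"tx":0,"ty":0,"tz":0.025,"claw":1},{"rx":0,"ry":0,"rz":0,"tx":0,"ty":0,"tz":0.025,"claw":1},{"rx":0,"ry":0,"rz":0,"tx":0,"ty":0,"tz":0.02,"claw":1},{"rx":0,"ry":0,"rz":0,"tx":0,"ty":0,"tz":0,"claw":1}]}}

```text
time_s: 3.42
position: [0.4624, 0.2344, 0.3088]
tool_rot: [0.0, 0.996, 0.094, -0.001]
ft_force: [0.5, -0.6, -0.4]
opening: 0.0003
```

```bash
python3 st.py; python3 -c "
from st import *
snap('scene',2)"
```

```text
t 3.425 q [ 0.342  0.469  1.921 -0.     0.755  1.725] 
p [0.4624 0.2344 0.3088] case: TCP [-0.0425 -0.0011  0.3088] grasp [-0.043  -0.0012  0.1378]
tool x,y,z in case: [[1.0, -0.001, -0.003], [-0.001, -1.0, 0.001], [-0.003, -0.001, -1.0]] F [ 0.49 -0.61 -0.42] op 0.0003
```

View pics/scene2.png

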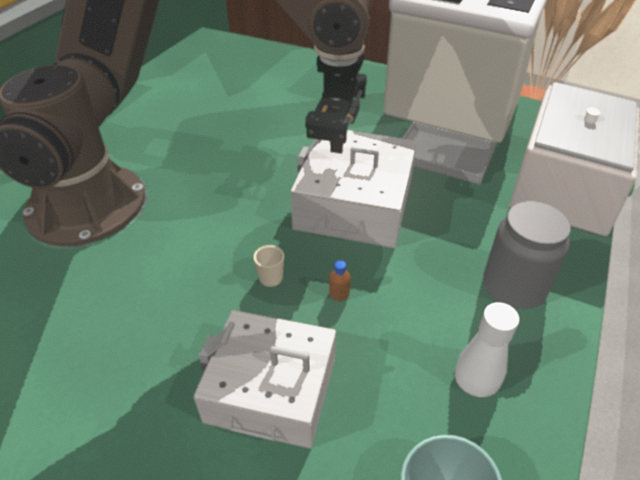

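The fingers stand at about (336,145), between the latch bar (to the left) and the handle (355,155). Forces are about zero. Now I'll draw them to the front.

Request:
{"name": "send_rows", "arguments": {"deltas": [{"rx":0,"ry":0,"rz":0,"tx":-0.01,"ty":0,"tz":0,"claw":1},{"rx":0,"ry":0,"rz":0,"tx":-0.01,"ty":0,"tz":0,"claw":1},{"rx":0,"ry":0,"rz":0,"tx":-0.01,"ty":0,"tz":0,"claw":1},{"rx":0,"ry":0,"rz":0,"tx":-0.01,"ty":0,"tz":0,"claw":1},{"rx":0,"ry":0,"rz":0,"tx":-0.01,"ty":0,"tz":0,"claw":1},{"rx":0,"ry":0,"rz":0,"tx":-0.01,"ty":0,"tz":0,"claw":1},{"rx":0,"ry":0,"rz":0,"tx":-0.01,"ty":0,"tz":0,"claw":1},{"rx":0,"ry":0,"rz":0,"tx":-0.01,"ty":0,"tz":0,"claw":1},{"rx":0,"ry":0,"rz":0,"tx":-0.01,"ty":0,"tz":0,"claw":1},{"rx":0,"ry":0,"rz":0,"tx":0,"ty":0,"tz":0,"claw":1},{"rx":0,"ry":0,"rz":0,"tx":0,"ty":0,"tz":0,"claw":1}]}}

```text
time_s: 4.85
position: [0.3742, 0.2186, 0.3097]
tool_rot: [0.0, 0.996, 0.094, -0.0]
ft_force: [-1.2, -0.9, 0.2]
opening: 0.0005
```

```bash
python3 st.py; python3 -c "
from st import *
a=snap('scene',3);b=snap('top',3)
x=cv2.imread('pics/scene3.png')[90:260,230:430];y=cv2.imread('pics/top3.png')[170:340,95:295]
cv2.imwrite('pics/c3.png',cv2.resize(np.hstack([x,y]),None,fx=2,fy=2,interpolation=cv2.INTER_CUBIC))"
```

```text
t 4.85 q [ 0.376  0.37   2.117 -0.     0.655  1.758] 
p [0.3742 0.2186 0.3097] case: TCP [-1.321e-01 -1.000e-04  3.097e-01] grasp [-1.321e-01 -1.000e-04  1.387e-01]
tool x,y,z in case: [[1.0, 0.0, -0.0], [0.0, -1.0, 0.0], [-0.0, -0.0, -1.0]] F [-1.17 -0.92  0.17] op 0.0005
```

View pics/c3.png

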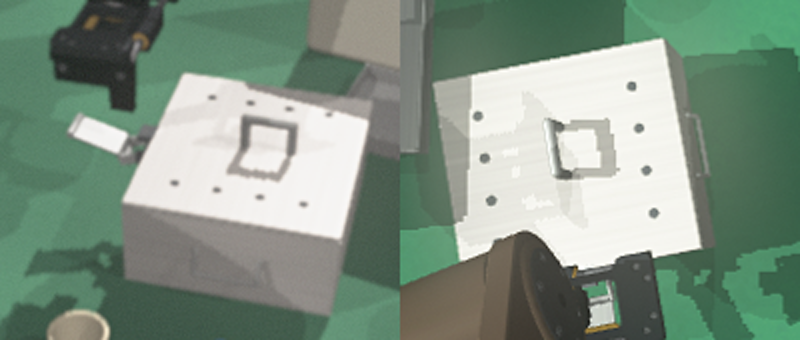

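The latch now sticks out level in front (left half of the image, about (100,135)), so it's open. Next I'll raise, open the jaws, move over the handle and lower to it.

Request:
{"name": "send_rows", "arguments": {"deltas": [{"rx":0,"ry":0,"rz":0,"tx":0,"ty":0,"tz":-0.025,"claw":1},{"rx":0,"ry":0,"rz":0,"tx":0,"ty":0,"tz":-0.03,"claw":-1},{"rx":0,"ry":0,"rz":0,"tx":0.03,"ty":0,"tz":0,"claw":-1},{"rx":0,"ry":0,"rz":0,"tx":0.03,"ty":0,"tz":0,"claw":-1},{"rx":0,"ry":0,"rz":0,"tx":0.03,"ty":0,"tz":0,"claw":-1},{"rx":0,"ry":0,"rz":0,"tx":0.03,"ty":0,"tz":0,"claw":-1},{"rx":0,"ry":0,"rz":0,"tx":0.026,"ty":0,"tz":0,"claw":-1},{"rx":0,"ry":0,"rz":0,"tx":0,"ty":0,"tz":0,"claw":-1},{"rx":0,"ry":0,"rz":0,"tx":0,"ty":0,"tz":0,"claw":-1}]}}

```text
time_s: 6.08
position: [0.517, 0.2459, 0.3644]
tool_rot: [0.0, 0.996, 0.094, -0.001]
ft_force: [0.2, 0.5, 0.2]
opening: 0.0748
```

```bash
python3 st.py; python3 -c "
from st import *
snap('wrist',4)"
```

```text
t 6.075 q [ 0.329  0.461  1.736 -0.     0.945  1.711] 
p [0.517  0.2459 0.3644] case: TCP [ 1.320e-02 -1.000e-04  3.644e-01] grasp [ 0.013  -0.0002  0.1934]
tool x,y,z in case: [[1.0, 0.0, -0.001], [0.0, -1.0, 0.0], [-0.001, -0.0, -1.0]] F [0.16 0.54 0.21] op 0.0748
```

View pics/wrist4.png

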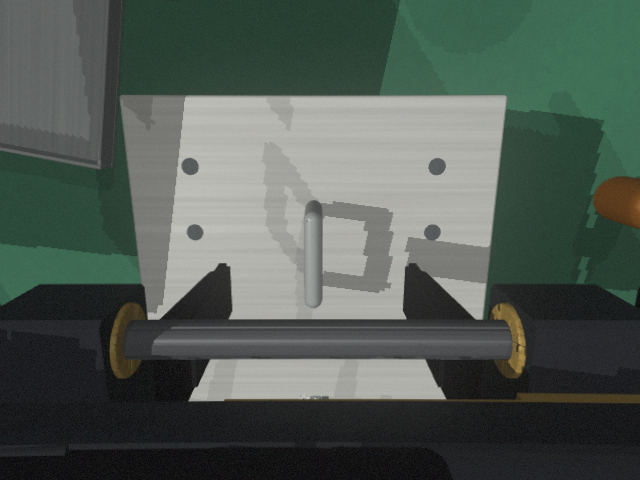

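The handle (column 313, rows 202–305) lies midway between the open fingers. Lowering and gripping.

Request:
{"name": "send_rows", "arguments": {"deltas": [{"rx":0,"ry":0,"rz":0,"tx":0,"ty":0,"tz":0.02,"claw":-1},{"rx":0,"ry":0,"rz":0,"tx":0,"ty":0,"tz":0.025,"claw":-1},{"rx":0,"ry":0,"rz":0,"tx":0,"ty":0,"tz":0.02,"claw":-1},{"rx":0,"ry":0,"rz":0,"tx":0,"ty":0,"tz":0,"claw":1},{"rx":0,"ry":0,"rz":0,"tx":0,"ty":0,"tz":0,"claw":1},{"rx":0,"ry":0,"rz":0,"tx":0,"ty":0,"tz":0,"claw":1},{"rx":0,"ry":0,"rz":0,"tx":0,"ty":0,"tz":0,"claw":1},{"rx":0,"ry":0,"rz":0,"tx":0,"ty":0,"tz":0,"claw":1},{"rx":0,"ry":0,"rz":0,"tx":0,"ty":0,"tz":0,"claw":1}], "force": 35}}

```text
time_s: 7.25
position: [0.5176, 0.246, 0.2998]
tool_rot: [0.0, 0.996, 0.094, 0.0]
ft_force: [-0.3, 0.2, -0.3]
opening: 0.0406
```

```bash
python3 st.py; python3 -c "
from st import *
snap('scene',5)
x=cv2.imread('pics/scene5.png')[90:260,230:430]
cv2.imwrite('pics/c5.png',cv2.resize(x,None,fx=3,fy=3,interpolation=cv2.INTER_CUBIC))"
```

```text
t 7.25 q [ 0.328  0.545  1.796 -0.     0.801  1.711] 
p [0.5176 0.246  0.2998] case: TCP [ 1.380e-02 -1.000e-04  2.998e-01] grasp [ 1.380e-02 -1.000e-04  1.288e-01]
tool x,y,z in case: [[1.0, 0.0, 0.0], [0.0, -1.0, 0.0], [0.0, -0.0, -1.0]] F [-0.25  0.25 -0.27] op 0.0406
```

View pics/c5.png

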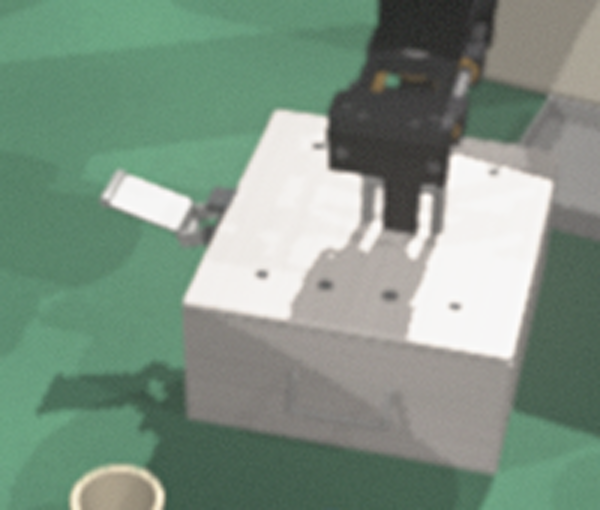

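The fingers are still closing, so I'll wait for them and work out the lid arc in tool axes.

Request:
{"name": "send_rows", "arguments": {"deltas": [{"rx":0,"ry":0,"rz":0,"tx":0,"ty":0,"tz":0,"claw":1},{"rx":0,"ry":0,"rz":0,"tx":0,"ty":0,"tz":0,"claw":1},{"rx":0,"ry":0,"rz":0,"tx":0,"ty":0,"tz":0,"claw":1},{"rx":0,"ry":0,"rz":0,"tx":0,"ty":0,"tz":0,"claw":1},{"rx":0,"ry":0,"rz":0,"tx":0,"ty":0,"tz":0,"claw":1}]}}

```text
time_s: 7.92
position: [0.5172, 0.2475, 0.2997]
tool_rot: [-0.001, 0.996, 0.094, 0.0]
ft_force: [-3.5, 16.6, -1.9]
opening: 0.0088
```

```bash
python3 st.py; cat > arc.py <<'E'
import numpy as np,sys
# 2D in case x-z. tilt phi=ratio*theta ; tool x=(cos,-sin) , tool z=(-sin,-cos)
h=np.array([.1,.09]); g0=np.array([.0138,.1288]); 
def pose(th,ph):
    r=g0-h; c,s=np.cos(th),np.sin(th)
    g=h+np.array([c*r[0]+s*r[1], -s*r[0]+c*r[1]])
    return g+.171*np.array([np.sin(ph),np.cos(ph)])
def rows(t0,t1,n,ratio):
    T=np.linspace(t0,t1,n+1)
    for a,b in zip(T,T[1:]):
        d=pose(b,ratio*b)-pose(a,ratio*a); 
        p=ratio*a
        print(f"{b:.2f} ry {-ratio*(b-a):.3f} tx {d@[np.cos(p),-np.sin(p)]:.4f} tz {d@[-np.sin(p),-np.cos(p)]:.4f}  tcp {pose(b,ratio*b).round(3)}")
rows(0,1.2,24,.5)
E
python3 arc.py
```

```text
t 7.925 q [0.331 0.545 1.795 0.004 0.8   1.711] 
p [0.5172 0.2475 0.2997] case: TCP [0.0137 0.0015 0.2997] grasp [0.0138 0.0019 0.1287]
tool x,y,z in case: [[1.0, -0.0, 0.001], [-0.0, -1.0, -0.003], [0.001, 0.003, -1.0]] F [-3.48 16.58 -1.9 ] op 0.0088
0.05 ry -0.025 tx 0.0063 tz -0.0042  tcp [0.02  0.304]
0.10 ry -0.025 tx 0.0064 tz -0.0042  tcp [0.027 0.308]
0.15 ry -0.025 tx 0.0065 tz -0.0041  tcp [0.033 0.312]
0.20 ry -0.025 tx 0.0066 tz -0.0040  tcp [0.04  0.315]
0.25 ry -0.025 tx 0.0067 tz -0.0040  tcp [0.047 0.319]
0.30 ry -0.025 tx 0.0068 tz -0.0039  tcp [0.055 0.322]
0.35 ry -0.025 tx 0.0069 tz -0.0039  tcp [0.062 0.324]
0.40 ry -0.025 tx 0.0070 tz -0.0038  tcp [0.07  0.327]
0.45 ry -0.025 tx 0.0071 tz -0.0037  tcp [0.077 0.329]
0.50 ry -0.025 tx 0.0072 tz -0.0036  tcp [0.085 0.331]
0.55 ry -0.025 tx 0.0073 tz -0.0036  tcp [0.093 0.333]
0.60 ry -0.025 tx 0.0074 tz -0.0035  tcp [0.101 0.334]
0.65 ry -0.025 tx 0.0075 tz -0.0034  tcp [0.109 0.335]
0.70 ry -0.025 tx 0.0076 tz -0.0033  tcp [0.118 0.336]
0.75 ry -0.025 tx 0.0077 tz -0.0032  tcp [0.126 0.336]
0.80 ry -0.025 tx 0.0077 tz -0.0032  tcp [0.134 0.336]
0.85 ry -0.025 tx 0.0078 tz -0.0031  tcp [0.143 0.336]
0.90 ry -0.025 tx 0.0079 tz -0.0030  tcp [0.151 0.336]
0.95 ry -0.025 tx 0.0080 tz -0.0029  tcp [0.16  0.335]
1.00 ry -0.025 tx 0.0080 tz -0.0028  tcp [0.168 0.334]
1.05 ry -0.025 tx 0.0081 tz -0.0027  tcp [0.176 0.332]
1.10 ry -0.025 tx 0.0082 tz -0.0026  tcp [0.185 0.33 ]
1.15 ry -0.025 tx 0.0082 tz -0.0025  tcp [0.193 0.328]
1.20 ry -0.025 tx 0.0083 tz -0.0024  tcp [0.201 0.326]
```

The bar is gripped (8.8 mm), but it sat about 1.6 mm to +y, which gives a side load of 16 N. I'll shift that out and start the lift.

Request:
{"name": "send_rows", "arguments": {"deltas": [{"rx":0,"ry":0,"rz":0,"tx":0,"ty":-0.0015,"tz":0,"claw":1},{"rx":0,"ry":0,"rz":0,"tx":0,"ty":0,"tz":0,"claw":1},{"rx":0,"ry":-0.025,"rz":0,"tx":0.0063,"ty":0,"tz":-0.0042,"claw":1},{"rx":0,"ry":-0.025,"rz":0,"tx":0.0064,"ty":0,"tz":-0.0042,"claw":1},{"rx":0,"ry":-0.025,"rz":0,"tx":0.0065,"ty":0,"tz":-0.0041,"claw":1},{"rx":0,"ry":-0.025,"rz":0,"tx":0.0066,"ty":0,"tz":-0.004,"claw":1},{"rx":0,"ry":0,"rz":0,"tx":0,"ty":0,"tz":0,"claw":1}]}}

```text
time_s: 8.8
position: [0.5431, 0.2529, 0.3144]
tool_rot: [0.004, 0.994, 0.094, -0.051]
ft_force: [-1.7, 7.6, -5.0]
opening: 0.0087
```

```bash
python3 st.py; python3 -c "
from st import *
snap('scene',6)
x=cv2.imread('pics/scene6.png')[90:260,230:430]
cv2.imwrite('pics/c6.png',cv2.resize(x,None,fx=3,fy=3,interpolation=cv2.INTER_CUBIC))"
```

```text
t 8.8 q [0.324 0.567 1.698 0.018 0.978 1.695] 
p [0.5431 0.2529 0.3144] case: TCP [0.0402 0.0019 0.3144] grasp [0.0227 0.0021 0.1443]
tool x,y,z in case: [[0.995, -0.0, -0.102], [-0.0, -1.0, -0.001], [-0.102, 0.001, -0.995]] F [-1.73  7.6  -4.97] op 0.0087
```

View pics/c6.png

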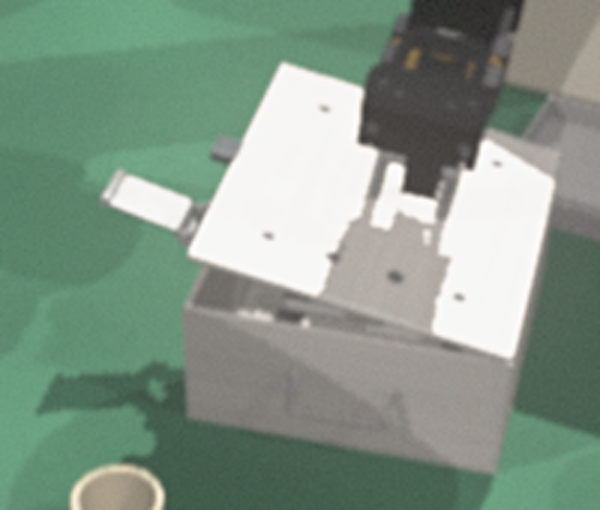

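The lid is rising at low force, and the open latch is still out in front. I'll continue to about 0.75 rad, easing the side load a little more.

Request:
{"name": "send_rows", "arguments": {"deltas": [{"rx":0,"ry":-0.025,"rz":0,"tx":0.0067,"ty":-0.0005,"tz":-0.004,"claw":1},{"rx":0,"ry":-0.025,"rz":0,"tx":0.0068,"ty":0,"tz":-0.0039,"claw":1},{"rx":0,"ry":-0.025,"rz":0,"tx":0.0069,"ty":0,"tz":-0.0039,"claw":1},{"rx":0,"ry":-0.025,"rz":0,"tx":0.007,"ty":0,"tz":-0.0038,"claw":1},{"rx":0,"ry":-0.025,"rz":0,"tx":0.0071,"ty":0,"tz":-0.0037,"claw":1},{"rx":0,"ry":-0.025,"rz":0,"tx":0.0072,"ty":0,"tz":-0.0036,"claw":1},{"rx":0,"ry":-0.025,"rz":0,"tx":0.0073,"ty":0,"tz":-0.0036,"claw":1},{"rx":0,"ry":-0.025,"rz":0,"tx":0.0074,"ty":0,"tz":-0.0035,"claw":1},{"rx":0,"ry":-0.025,"rz":0,"tx":0.0075,"ty":0,"tz":-0.0034,"claw":1},{"rx":0,"ry":-0.025,"rz":0,"tx":0.0076,"ty":0,"tz":-0.0033,"claw":1},{"rx":0,"ry":-0.025,"rz":0,"tx":0.0077,"ty":0,"tz":-0.0032,"claw":1},{"rx":0,"ry":0,"rz":0,"tx":0,"ty":0,"tz":0,"claw":1}]}}

```text
time_s: 10.35
position: [0.6269, 0.2691, 0.3344]
tool_rot: [0.018, 0.978, 0.092, -0.188]
ft_force: [-3.7, 2.8, -5.8]
opening: 0.0091
```

```bash
python3 st.py; python3 -c "
from st import *
snap('scene',7)
x=cv2.imread('pics/scene7.png')[60:260,230:430]
cv2.imwrite('pics/c7.png',cv2.resize(x,None,fx=3,fy=3,interpolation=cv2.INTER_CUBIC))"
```

```text
t 10.35 q [0.304 0.687 1.398 0.043 1.433 1.672] 
p [0.6269 0.2691 0.3344] case: TCP [0.1255 0.0021 0.3344] grasp [0.0622 0.0022 0.1756]
tool x,y,z in case: [[0.929, 0.0, -0.371], [0.0, -1.0, -0.0], [-0.371, 0.0, -0.929]] F [-3.74  2.78 -5.82] op 0.0091
```

View pics/c7.png

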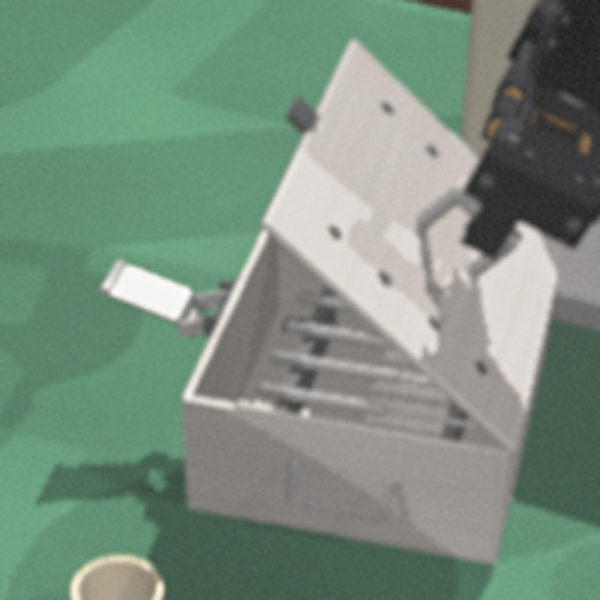

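The lid is at about 40° and the grip is holding. I'll continue to about 1.2 rad.

Request:
{"name": "send_rows", "arguments": {"deltas": [{"rx":0,"ry":-0.025,"rz":0,"tx":0.0077,"ty":0,"tz":-0.0032,"claw":1},{"rx":0,"ry":-0.025,"rz":0,"tx":0.0078,"ty":0,"tz":-0.0031,"claw":1},{"rx":0,"ry":-0.025,"rz":0,"tx":0.0079,"ty":0,"tz":-0.003,"claw":1},{"rx":0,"ry":-0.025,"rz":0,"tx":0.008,"ty":0,"tz":-0.0029,"claw":1},{"rx":0,"ry":-0.025,"rz":0,"tx":0.008,"ty":0,"tz":-0.0028,"claw":1},{"rx":0,"ry":-0.025,"rz":0,"tx":0.0081,"ty":0,"tz":-0.0027,"claw":1},{"rx":0,"ry":-0.025,"rz":0,"tx":0.0082,"ty":0,"tz":-0.0026,"claw":1},{"rx":0,"ry":-0.025,"rz":0,"tx":0.0082,"ty":0,"tz":-0.0025,"claw":1},{"rx":0,"ry":-0.025,"rz":0,"tx":0.0083,"ty":0,"tz":-0.0024,"claw":1},{"rx":0,"ry":0,"rz":0,"tx":0,"ty":0,"tz":0,"claw":1}]}}

```text
time_s: 11.65
position: [0.701, 0.2833, 0.3238]
tool_rot: [0.028, 0.95, 0.09, -0.296]
ft_force: [-6.0, 1.9, -7.4]
opening: 0.0092
```

```bash
python3 st.py; python3 -c "
from st import *
snap('scene',8)
x=cv2.imread('pics/scene8.png')[60:260,230:430]
cv2.imwrite('pics/c8.png',cv2.resize(x,None,fx=3,fy=3,interpolation=cv2.INTER_CUBIC))"
```

```text
t 11.65 q [0.291 0.838 1.128 0.059 1.777 1.667] 
p [0.701  0.2833 0.3238] case: TCP [0.2009 0.0022 0.3238] grasp [0.1037 0.0022 0.1831]
tool x,y,z in case: [[0.823, 0.0, -0.568], [0.0, -1.0, -0.0], [-0.568, -0.0, -0.823]] F [-5.95  1.9  -7.39] op 0.0092
```

View pics/c8.png

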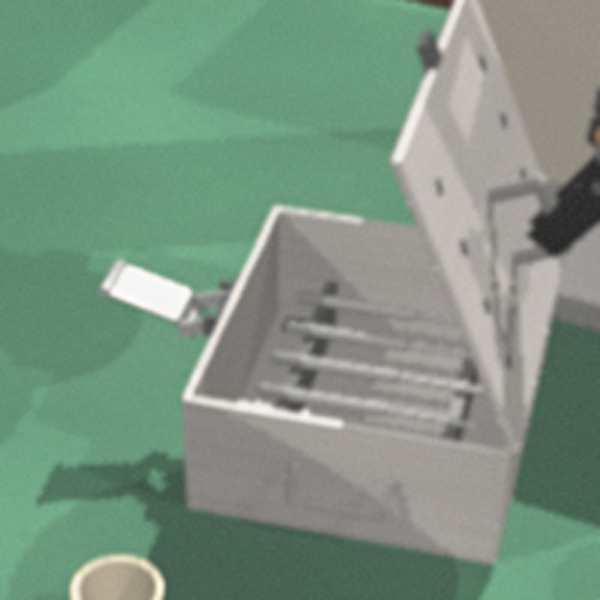

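The lid is at about 68°. Opening the jaws and backing straight off along the tool axis.

Request:
{"name": "send_rows", "arguments": {"deltas": [{"rx":0,"ry":0,"rz":0,"tx":0,"ty":0,"tz":0,"claw":-1},{"rx":0,"ry":0,"rz":0,"tx":0,"ty":0,"tz":0,"claw":-1},{"rx":0,"ry":0,"rz":0,"tx":0,"ty":0,"tz":0,"claw":-1},{"rx":0,"ry":0,"rz":0,"tx":0,"ty":0,"tz":0,"claw":-1},{"rx":0,"ry":0,"rz":0,"tx":0,"ty":0,"tz":0,"claw":-1},{"rx":0,"ry":0,"rz":0,"tx":0,"ty":0,"tz":0,"claw":-1},{"rx":0,"ry":0,"rz":0,"tx":0,"ty":0,"tz":0,"claw":-1},{"rx":0,"ry":0,"rz":0,"tx":0,"ty":0,"tz":0,"claw":-1},{"rx":0,"ry":0,"rz":0,"tx":0,"ty":0,"tz":-0.02,"claw":-1},{"rx":0,"ry":0,"rz":0,"tx":0,"ty":0,"tz":-0.02,"claw":-1},{"rx":0,"ry":0,"rz":0,"tx":0,"ty":0,"tz":-0.02,"claw":-1},{"rx":0,"ry":0,"rz":0,"tx":0,"ty":0,"tz":-0.02,"claw":-1},{"rx":0,"ry":0,"rz":0,"tx":0,"ty":0,"tz":0,"claw":-1},{"rx":0,"ry":0,"rz":0,"tx":0,"ty":0,"tz":0,"claw":-1}]}}

```text
time_s: 13.45
position: [0.7452, 0.2916, 0.3906]
tool_rot: [0.028, 0.951, 0.09, -0.295]
ft_force: [0.2, -0.3, 0.4]
opening: 0.0948
```

```bash
python3 st.py; python3 -c "
from st import *
snap('scene',9);snap('top',9)"
```

```text
t 13.45 q [0.285 0.867 0.89  0.059 1.983 1.674] 
p [0.7452 0.2916 0.3906] case: TCP [0.246  0.002  0.3906] grasp [0.1493 0.0019 0.2496]
tool x,y,z in case: [[0.825, 0.0, -0.566], [0.0, -1.0, 0.0], [-0.566, -0.0, -0.825]] F [ 0.24 -0.3   0.39] op 0.0948
```

View pics/scene9.png

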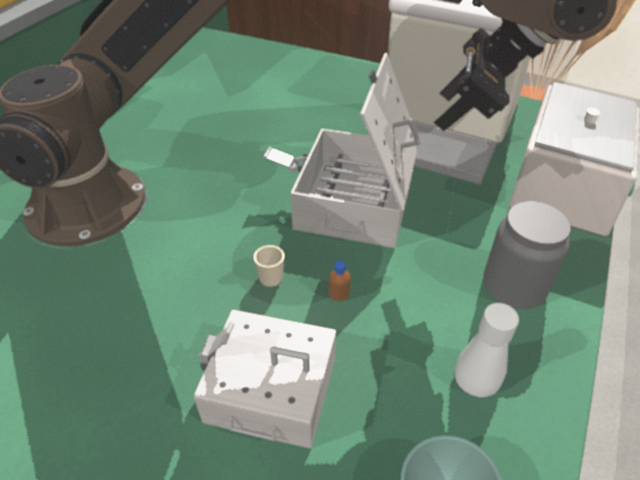

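View pics/top9.png

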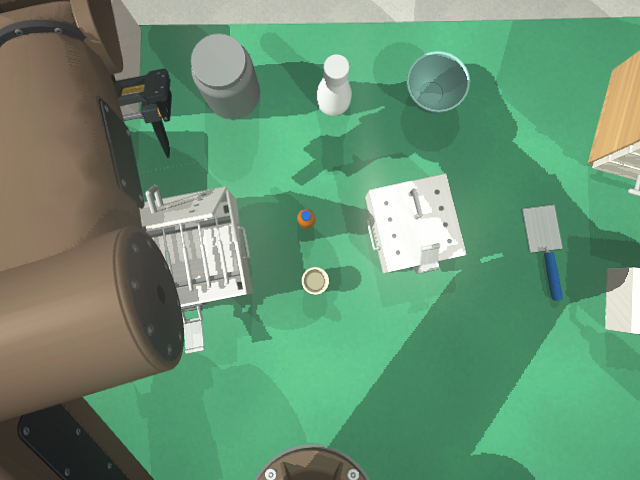

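```bash
python3 - <<'E'
from st import *
c=snap("scene",10); a=load("scene9"); b=load("scene8")
print("diff lid region 9 vs 10",np.abs(c["pixels"][60:230,260:415].astype(int)-a["pixels"][60:230,260:415]).mean())
# near front lid corner lies in plane case y=-0.11
d,o=rays(c,[(364,113)]); dl=(Rc.T@d[0]); ol=Rc.T@(o-C)
P=ol+dl*((-.11-ol[1])/dl[1]); print("corner case",P.round(3),"angle",np.degrees(np.arctan2(P[2]-.09,.1-P[0])))
E
```

```text
diff lid region 9 vs 10 1.5676154332700822
corner case [ 0.025 -0.11   0.275] angle 67.81645153909461
```

The lid measures about 68° and is still. The latch is open, the gripper is clear with no force on it, and the small case is untouched. Handing in.

```bash
python3 -c "
from station import bot
print(bot.close_job())"
```

```text
the job is handed in; nothing more can be done
None
```

The larger case is open: its latch is flipped right over to the front and its lid stands by itself at about 68°. I handed the job in at about 13.5 s, and no verdict was reported.

- **Latch:** I pushed it over with the shut gripper, drawn 90 mm to the front from behind the bar. The last pictures show it sticking out level in front. I did not measure its angle as a number.
- **Lid:** I gripped the handle and raised the lid along its arc, then let go and backed off 80 mm. A ray to the lid's corner gave 67.8°, matching the 68° from the gripper's own position. Two pictures taken one after the other showed no visible movement.
- **Gripper:** It stands clear of the case, with the wrist force within 0.5 N of zero.
- **Smaller case:** Nothing went near its latch, and it looks unchanged in the pictures.
- **Side load:** When the jaws closed, the handle bar sat about 2 mm off centre, giving a 17 N sideways load. I eased it off during the lift, and it was about 2 N by the end.
- **Refused call:** My first move call was refused over its row format, and nothing moved.

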